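# Warm the painted tiles: thermostat up four clicks, then start

### The job

The tile warming plate needs more heat: turn its click-stop thermostat dial (grey bar handle on a black skirt) clockwise by exactly four clicks from where it stands, pushing against one side of the dial's bar handle with a fingertip (do not pinch the bar between the fingers). Then press the green start button fully down and let it spring back. Nothing is to be picked up: leave the tiles, glasses and brushes where they are.

Things in the scene. Friction and masses are not known exactly. Their poses are not given: they have to be found in the camera images.
- warm_plate: Tile warming plate: white housing 300 mm (own x) by 360 mm (own y), fixed. Origin on the table under its centre; own x points from the dark control strip (the 100 mm nearest own -x, face 62 mm above the table) to the bare heating plate (68 mm high, carries two tiles); y is left, z up. Dial axis at own (-100, 70) mm, pilot lamp (-100, -30), start button (-100, -100).
- dial (a joint): Thermostat dial angle, rad: 0 at the cold stop, grows clockwise seen from above. Clicks at 0, 0.419, 0.838 ... 4.19 (24 degrees apart); starts at rest in one of the first four (0 to 1.26). A sprung ball holds each click: about 5 N on the bar 26 mm from the axis breaks it out; past half-way it snaps forward into the next click by itself. Wanted: start + 1.676.
- dial_axis (a point): Point on the dial's vertical axis, 93 mm above the table, at the top of its bar handle; own x points along the bar to the pointer end. Under the bar a black knurled skirt, radius 36 mm, 63 to 70 mm above the table. Grey bar: 64 mm long (32 mm each way from the axis), 16 mm wide, upright sides from 70 to 91 mm above the table, a 6 mm wide rib along its middle up to 93 mm.
- dial_mark (a point): Pointer end of the bar: outer end of the orange line on its top, 30 mm from the dial axis, 93 mm above the table. At dial angle q the pointer lies at 120 degrees minus q, counted counter-clockwise from the warming plate's own x. Eleven coloured dots on the strip, 42 mm from the axis, show the click positions.
- dial_push_side: One long side of the bar (on the bar's own +y, to the left of the pointer direction; its face is 8 mm from the middle line). Origin on the dial axis at strip height (62 mm), axes as dial_axis. A fingertip pushing on this side at the pointer half turns the dial clockwise.
- dial_back_side: The opposite long side of the bar (own -y; its face 8 mm from the middle line). Origin and axes as dial_push_side. A fingertip pushing on this side at the tail half (opposite the pointer) turns the dial clockwise.
- start (a joint): Green start button, travel in m: 0 is up, 0.005 fully down (counted as pressed beyond 0.004). It springs back; fully down takes 5 N.
- start_top (a point): Centre of the green button's top, 28 mm across, 17 mm above the strip (79 mm above the table) when up; in a round dark collar 44 mm across and 12 mm high. It is pressed straight down.
- tile_sun: Painted white tile 100 x 100 x 7 mm with a sun, lying loose on the heating plate. Origin under its centre.
- tile_flower: Painted white tile 100 x 100 x 7 mm with a blue flower, lying loose on the heating plate. Origin under its centre.
- tile_fish: Painted white tile 100 x 100 x 7 mm with a yellow fish, lying loose on the table to the right of the warming plate. Origin under its centre.
- glass_blue: Clear glass tumbler stained with blue paint, 74 mm across and 85 mm tall, standing loose beside the warming plate. Origin under its centre.
- glass_brown: Clear glass tumbler stained with brown paint, 74 mm across and 85 mm tall, standing loose beside the warming plate. Origin under its centre.
- glass_yellow: Clear glass tumbler stained with yellow paint, 74 mm across and 85 mm tall, standing loose beside the warming plate. Origin under its centre.
- brush_a: Thin paint brush with brown bristles, 175 mm long, 7 mm thick, lying loose on the table in front of the warming plate. Origin near its middle, x towards the bristles.
- brush_b: Thin paint brush with blue bristles, 175 mm long, 7 mm thick, lying loose on the table in front of the warming plate. Origin near its middle, x towards the bristles.

How it is judged:
On the way, in this order (a step that is already met when the one before it is completed fails the run):
1. the dial rests four clicks clockwise of where it started (distance of dial_mark from where it was at the start of the episode between 0.0415 and 0.0474 m and value of joint dial above 1.508 rad and velocity of joint dial between -0.3 and 0.3 rad/s), for 0.3 s.
2. the start button is pressed fully down, the dial still four clicks up (distance of dial_mark from where it was at the start of the episode between 0.0415 and 0.0474 m and value of joint dial above 1.508 rad and value of joint start above 0.004 m), for 0.1 s.
At the end, for the whole second after the job is handed in: The dial rests exactly four clicks (96 degrees, within a third of a click) clockwise of its start, and the start button, pressed after that, is up again (distance of dial_mark from where it was at the start of the episode between 0.0415 and 0.0474 m and value of joint dial above 1.508 rad and value of joint start below 0.001 m and velocity of joint dial between -0.1 and 0.1 rad/s); the robot touches nothing.
It fails at once if the start button is pressed while the dial is not four clicks up (value of joint start above 0.003 m and not (distance of dial_mark from where it was at the start of the episode between 0.0415 and 0.0474 m and value of joint dial above 1.508 rad)).
It fails at once if the bar handle is pinched (both of its sides are squeezed by the fingers at once) (contact force between the fingers and dial_push_side above 1 N and contact force between the fingers and dial_back_side above 1 N).
It fails at once if a tile, glass or brush is picked up, pushed away by more than 15 mm or tipped (distance of any of tile_sun, tile_flower, tile_fish, glass_blue, glass_brown, glass_yellow, brush_a, brush_b from where it was at the start of the episode above 0.015 m or angle between any of glass_blue, glass_brown, glass_yellow's own z axis and vertical above 0.3 rad).
It also fails if it takes over 69 s, if anything falls off the work surface, if the arm or the gripper's body presses on something with over 40 N, if the wrist force passes 120 N, or if a joint passes its speed limit or range.

### The arm

A 6-joint arm with a two-finger parallel gripper is mounted at the origin on the work surface. World frame = base frame: x ahead of the robot, y to its left, z up, the work surface at z = 0. Lengths are in m, angles in rad, forces in N, time in s.
With the tool pointing down it reaches from about 0.25 to 0.8 m from the base axis. Payload 3.9 kg.
Tool frame: the origin (TCP) lies at the very end of the fingers, on their centre line; the grasp point (between the pads) lies 19 mm behind it (bot.tcp_to_grasp is the distance from the TCP to the grasp point, in m); z points along the fingers, x is the direction in which the jaws open and shut, and the axes are right-handed (so a half turn about z gives the same grasp; the last joint's range is limited). The gripper opens to 85 mm and grips with 20 to 120 N. Pads are 22 mm wide; open, the fingers measure 114 mm over their backs; the gripper's body (76 mm by 85 mm) begins 54 mm behind the grasp point. The pads swing forward as they close: fully open they stand 13 mm farther back than shut.
Start: joints at [1.281, 0.26, -0.138, 1.173, 0, 1.571], TCP at [0.15, 0.503, 0.231] pointing down, gripper open.
Joint ranges: [-2.78, 2.78], [-0.83, 1.72], [-1.28, 1.37], [-1.9, 2.12], [-1.57, 1.48], [-3.14, 3.14]. Speed limits (rad/s): [2.57, 2.57, 3.14, 3.14, 3.14, 3.14].

### API

Orientations are given as a unit quaternion [w, x, y, z].
In Python, from rig import bot gives the robot as it stands.
- The arm moves only by the shell command python3 -m inch 'ROWS'. ROWS is JSON, a list of rows, each a list of 3 entries, a list of its own where there are three numbers: the shift along the tool's x, y, z in cm, then the turn about the tool's z in degrees, then the finger opening in cm, from 0 to 8.54. A call has exactly 10 rows; each row shifts and turns the pose as measured when the row begins, along the tool's axes as they then stand; what a row does not reach is not made up. A row lasts 1/8 s, in which the tool goes at most 62.5 mm and 10.7 degrees, less where a joint would pass 70% of its speed; a pose out of reach is approached as far as the arm can. A call with a gripper value outside its range is refused whole. The fingers move at their own pace and stop on an object; the grip force is fixed at half the most. Time passes only in rows, so rows that do not move let the fingers close, or fill a call up. It gives the time, the measured TCP pose, the force and the opening at its end, in the units of the state.
- bot.get_obs(): the state, without advancing time (a new reading comes with each control period).
- bot.read_camera(name): name is "scene" or "top" or "wrist"; returns (picture, depth): 420x560x3 uint8, red, green, blue; 420x560 float32, m along the optical axis (not along the pixel's ray), 0 where there is no reading.
- bot.calibration(name): a dict with "fovy" (degrees; the focal length in pixels is half the picture's height over the tangent of half this angle, whatever the lens; pixels are square), "cx", "cy" (the principal point, pixels), "T" (4x4, takes a point from camera to world coordinates). Camera axes: x right, y down, z forward; pixel columns grow to the right and rows downward; lengths in m; the calibration is good to about 2 mm. A picture is of the moment at which its call begins: read the wrist's pose just before it. calibration takes no time and is no camera call; for the wrist camera it gives the pose at the moment of the call.
- bot.close_job(): hands the job in, once; it reports no verdict.
The state is a dict: "time_s": time; "joints": joint angles; "joint_velocities": joint speeds; "effort": joint torques, N m; "tool_pos": TCP position; "tool_rot": TCP orientation; "contact_force": force on the tool from outside, world axes, zero at the start; "wrist_torque": the same for the moment, N m; "gripper_width": finger opening in m.
Only numpy, scipy, OpenCV 4.12 (cv2) and the standard library are available. Lean on these libraries where they do the work, as an engineer would, in place of code of your own. Each camera call takes 0.05 s, during which the arm holds its last target.

## Working session

There is one attempt and no reset: what is moved stays moved. The work goes in short steps, Python scripts to look and compute and a shell command to move; the robot and the scene stay as the last step left them, time stands still between calls to the robot, and variables do not carry over. Pictures are saved under pics/ and viewed, and the job is handed in when it is done.

```bash
mkdir -p pics; ls; python3 - <<'E'
from rig import bot
import cv2, numpy as np
print(bot.get_obs())
for n in ("top","scene"):
    p,d=bot.read_camera(n); cv2.imwrite(f"pics/{n}0.png",p[:,:,::-1]); np.savez(f"{n}0.npz",p=p,d=d,**{k:v for k,v in bot.calibration(n).items()})
    print(n,bot.calibration(n))
print(bot.tcp_to_grasp)
E
```

```text
pics
{'time_s': 0.0, 'joints': array([ 1.28101420e+00,  2.60674004e-01, -1.39388764e-01,  1.17270498e+00,
       -9.41005263e-06,  1.57078004e+00]), 'joint_velocities': array([ 1.16695782e-03, -1.03188525e-03, -2.43237503e-04,  5.80401213e-05,
        2.17390410e-04, -8.21529316e-04]), 'effort': array([-8.26993164e-05, -4.05682254e+01,  2.53920454e+01,  1.86470523e-02,
        1.89381531e-04,  1.63075740e-06]), 'tool_pos': array([0.14982013, 0.5024456 , 0.23046271]), 'tool_rot': array([ 5.92828301e-04,  8.01787556e-01,  5.97608353e-01, -7.87528141e-04]), 'contact_force': array([-0.11958479,  0.07049712, -0.06554099]), 'wrist_torque': array([0.0005233 , 0.04293189, 0.05478763]), 'gripper_width': 0.08546280972230803}
top {'fovy': 55.57067826559443, 'cx': 280.3045296478448, 'cy': 207.97073568314693, 'T': array([[-9.95832753e-02, -9.72286513e-01,  2.11523303e-01,
         3.89518317e-01],
       [-9.95028847e-01,  9.71201752e-02, -2.20287553e-02,
         4.10453326e-02],
       [ 8.75081398e-04, -2.12665484e-01, -9.77124673e-01,
         8.82440545e-01],
       [ 0.00000000e+00,  0.00000000e+00,  0.00000000e+00,
         1.00000000e+00]])}
scene {'fovy': 56.468591529344394, 'cx': 280.66330291391813, 'cy': 213.81241764856236, 'T': array([[ 8.22285184e-01,  4.51963767e-01, -3.45797383e-01,
         8.96318651e-01],
       [ 5.69075354e-01, -6.52462649e-01,  5.00445534e-01,
        -4.71893270e-01],
       [ 5.63372285e-04, -6.08293716e-01, -7.93711810e-01,
         8.90804254e-01],
       [ 0.00000000e+00,  0.00000000e+00,  0.00000000e+00,
         1.00000000e+00]])}
0.0187
```

View pics/top0.png

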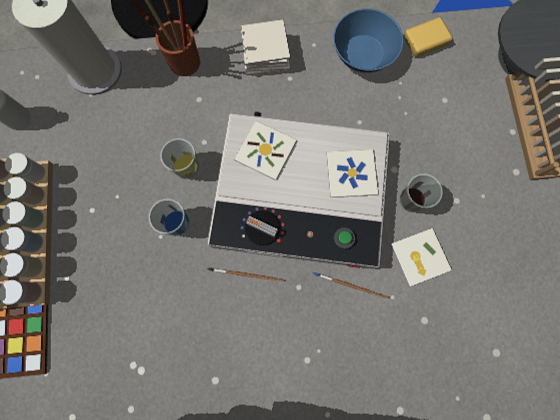

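View pics/scene0.png

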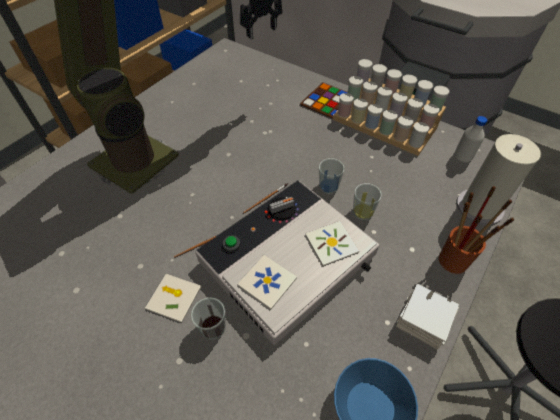

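The top view shows the dial near (263,227), the lamp near (310,234) and the green button near (345,237). The blue glass is near (168,217), and the brushes lie in front at row ~275. I'll zoom in and measure.

```bash
cat > h.py <<'E'
import numpy as np, cv2
def load(n): return np.load(n+".npz")
def ray(z,u,v):
    f=210/np.tan(np.radians(z['fovy'])/2)
    return np.array([(u-z['cx'])/f,(v-z['cy'])/f,1.0])
def at_z(z,u,v,h):
    r=z['T'][:3,:3]@ray(z,u,v); o=z['T'][:3,3]
    return o+r*(h-o[2])/r[2]
def at_d(z,u,v):
    d=np.median(z['d'][int(v)-1:int(v)+2,int(u)-1:int(u)+2])
    return (z['T']@np.append(ray(z,u,v)*d,1))[:3]
def proj(z,P):
    f=210/np.tan(np.radians(z['fovy'])/2)
    q=np.linalg.inv(z['T'])@np.append(P,1); return np.array([z['cx']+f*q[0]/q[2],z['cy']+f*q[1]/q[2]])
E
python3 - <<'E'
from h import *
z=load("top0");p=z['p'][:,:,::-1]
cv2.imwrite("pics/dialzoom.png",cv2.resize(p[195:265,205:395][:, :],None,fx=4,fy=4,interpolation=cv2.INTER_CUBIC))
# green button
hsv=cv2.cvtColor(np.ascontiguousarray(p),cv2.COLOR_BGR2HSV)
m=cv2.inRange(hsv,(45,100,60),(80,255,255)); m[:225]=0;m[250:]=0;m[:,:330]=0;m[:,360:]=0
ys,xs=np.nonzero(m);print("btn px",xs.mean(),ys.mean(),len(xs),at_z(z,xs.mean(),ys.mean(),.079),at_d(z,xs.mean(),ys.mean()))
# orange line?
d=z['d']
for u,v in [(229,115),(387,132),(378,266),(210,244),(263,227),(310,234)]: print(u,v,at_d(z,u,v))
# housing: fit rectangle via height 55-75mm
f=210/np.tan(np.radians(z['fovy'])/2)
U,V=np.meshgrid(np.arange(560),np.arange(420))
C=np.stack([(U-z['cx'])/f*d,(V-z['cy'])/f*d,d,np.ones_like(d)],-1)@z['T'].T
W=C[...,:3]
mm=((W[...,2]>.05)&(W[...,2]<.085)).astype(np.uint8)
n,l,s,c=cv2.connectedComponentsWithStats(mm); i=l[180,310];print(s[i])
pts=W[l==i][:,:2].astype(np.float32); print(cv2.minAreaRect(pts))
top=(l==i)&(W[...,2]>.0655)&(W[...,2]<.071); 
print(np.median(W[150:160,300:320,2]),np.median(W[235:250,280:300,2]))
E
```

```text
btn px 344.56666666666666 237.14 150 [ 0.49014046 -0.10090367  0.079     ] [ 0.48950207 -0.10000309  0.08409735]
229 115 [0.79012983 0.11510644 0.05872963]
387 132 [ 0.71431268 -0.2282318   0.06093347]
378 266 [ 0.42675139 -0.16479582  0.05851804]
210 244 [0.50595259 0.17486473 0.06068231]
263 227 [0.52498717 0.06168386 0.09299622]
310 234 [ 0.50512186 -0.03280827  0.06768481]
[  208   113   182   154 22387]
((0.6106759309768677, -0.026525497436523438), (0.36031296849250793, 0.2994864284992218), 76.884521484375)
0.06859279758789166 0.06274490999717575
```

View pics/dialzoom.png

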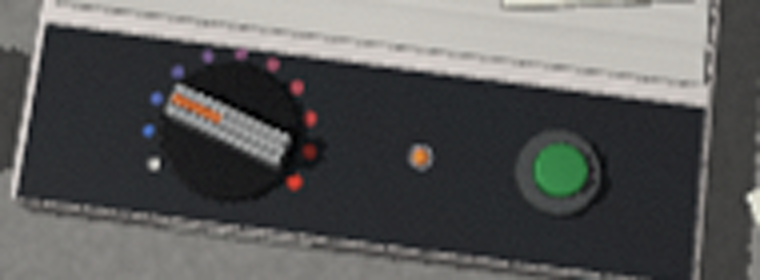

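```bash
python3 - <<'E'
from h import *
z=load("top0")
c=np.array([.6107,-.0265]);y=np.radians(76.88-90)
R=np.array([[np.cos(y),-np.sin(y)],[np.sin(y),np.cos(y)]])
ax=c+R@[-.1,.07];print("axis",ax,"btn",c+R@[-.1,-.1])
g=lambda a,b:(205+a/4-.375,195+b/4-.375)
for nm,(a,b) in dict(orange_out=(172,97),orange_in=(220,119)).items():
    P=at_z(z,*g(a,b),.093)[:2]; r=R.T@(P-ax); print(nm,P,np.linalg.norm(r),np.degrees(np.arctan2(r[1],r[0])))
P1=at_z(z,*g(172,97),.093);P2=at_z(z,*g(220,119),.093);r=R.T@(P1-P2)[:2];print(np.degrees(np.arctan2(r[1],r[0])))
for a,b in [(154,164),(148,131),(156,98),(178,72)]:
    r=R.T@(at_z(z,*g(a,b),.0625)[:2]-ax);print(np.linalg.norm(r),np.degrees(np.arctan2(r[1],r[0])))
# reproject pointer end for q=k*24
im=cv2.resize(np.ascontiguousarray(z['p'][195:265,205:395,::-1]),None,fx=4,fy=4,interpolation=cv2.INTER_CUBIC)
for k in range(4):
    t=np.radians(120-24*k); P=np.append(ax+R@(.03*np.array([np.cos(t),np.sin(t)])),.093); u=proj(z,P);print(k,(u-[205,195]+.375)*4)
E
```

```text
axis [0.52919971 0.0643719 ] btn [ 0.49061119 -0.10119055]
orange_out [0.54458282 0.09101093] 0.030761629611084928 73.11506323822475
orange_in [0.53098086 0.06794766] 0.003994810642478173 76.64122576367383
72.58929700195323
0.042762166683470625 120.71428194002868
0.04274220979031436 96.86056826567265
0.042831063145623315 72.71742621249733
0.04211443657685939 48.42182017588673
0 [171.83938034 144.48572853]
1 [167.697743   120.32854453]
2 [173.87258247  96.57789774]
3 [189.21282552  77.2976746 ]
```

Everything agrees: the housing fit is 360 x 299 mm, the button cross-check is within 1 mm, and the pointer is at 72° (click 2, q≈0.838). The dial axis is at (0.529, 0.064). I'll shut the fingers and travel over at height.

```bash
python3 -m inch '[[[-2.5,4.2,0],0,0],[[-2.5,4.2,0],0,0],[[-2.5,4.2,0],0,0],[[-2.5,4.2,0],0,0],[[-2.5,4.2,0],0,0],[[-2.5,4.2,0],0,0],[[-2.5,4.2,0],0,0],[[-2.5,4.2,0],0,0],[[-2.5,4.2,0],0,0],[[-2.5,4.2,0],0,0]]'
cat > rel.py <<'E'
import sys, numpy as np
from scipy.spatial.transform import Rotation as Ro
from rig import bot
def rel(tx,ty,tz,yaw):
    o=bot.get_obs(); q=o['tool_rot']; M=Ro.from_quat([q[1],q[2],q[3],q[0]]).as_matrix()
    p=o['tool_pos']; a=np.degrees(np.arctan2(M[1,0],M[0,0]))
    d=np.array([tx,ty,tz])-p
    print("t",round(o['time_s'],2),"pos",p.round(4),"yaw",round(a,2),"tilt",np.degrees(np.arccos(-M[2,2])).round(2),"F",o['contact_force'].round(1),"w",round(o['gripper_width'],4))
    print("shift cm, tool",(M.T@d*100).round(2),"turn",round((a-yaw+180)%360-180,1))
    ax=np.array([.5292,.0644,0]); print("axis in tool mm",(M.T@(ax-p)*1000).round(1)[:2])
E
python3 -c "
from rel import *
rel(.5143,.1037,.12,58.9)"
```

```text
time_s: 1.35
tool_pos: [0.4882, 0.1343, 0.2272]
tool_rot: [0.0, 0.799, 0.601, -0.003]
contact_force: [1.0, 0.6, -0.6]
gripper_width: -0.0002
t 1.35 pos [0.4882 0.1343 0.2272] yaw 73.86 tilt 0.35 F [ 1.   0.6 -0.6] w -0.0002
shift cm, tool [-2.15  3.39 10.72] turn 15.0
axis in tool mm [-54.5  59.4]
```

```bash
python3 -m inch '[[[-0.55,0.85,1.5],0,0],[[-0.55,0.85,1.5],0,0],[[-0.55,0.85,1.5],0,0],[[-0.55,0.85,1.5],0,0],[[0,0,1.5],5,0],[[0,0,1.5],5,0],[[0,0,1],5,0],[[0,0,0.5],0,0],[[0,0,0],0,0],[[0,0,0],0,0]]'
python3 - <<'E'
from rel import *
rel(.5143,.1037,.12,58.9)
import cv2
p,d=bot.read_camera("wrist");cv2.imwrite("pics/w1.png",p[:,:,::-1])
c=bot.calibration("wrist"); np.savez("w1.npz",p=p,d=d,**c)
E
```

```text
time_s: 2.6
tool_pos: [0.5127, 0.1019, 0.1123]
tool_rot: [-0.001, 0.872, 0.49, -0.006]
contact_force: [-0.8, -0.5, 0.2]
gripper_width: 0.0001
t 2.6 pos [0.5127 0.1019 0.1123] yaw 58.69 tilt 0.7 F [-0.8 -0.5  0.2] w 0.0001
shift cm, tool [ 0.23  0.03 -0.77] turn -0.2
axis in tool mm [-22.3  34.3]
```

View pics/w1.png

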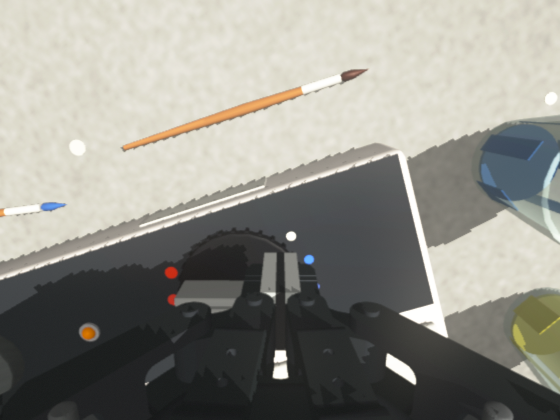

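The wrist view shows the closed fingertips at about (281,255). The bar runs behind them with its tail at (180–260, 285–305), and the fingers are clear of the bar on the push side. Next I descend beside the bar.

```bash
python3 -m inch '[[[0.1,0,0.7],0,0],[[0.1,0,0.7],0,0],[[0.1,0,0.7],0,0],[[0.1,0,0.7],0,0],[[0,0,0.5],0,0],[[0,0,0],0,0],[[0,0.3,0],0,0],[[0,0.3,0],0,0],[[0,0.2,0],0,0],[[0,0,0],0,0]]'
python3 - <<'E'
from rel import *
rel(.5263,.0965,.079,58.9)
import cv2
p,d=bot.read_camera("wrist");cv2.imwrite("pics/w2.png",p[:,:,::-1])
E
```

```text
time_s: 3.9
tool_pos: [0.5231, 0.1009, 0.0778]
tool_rot: [-0.0, 0.872, 0.49, -0.005]
contact_force: [0.1, 0.8, -0.4]
gripper_width: 0.0003
t 3.9 pos [0.5231 0.1009 0.0778] yaw 58.71 tilt 0.56 F [ 0.1  0.8 -0.4] w 0.0003
shift cm, tool [-0.21  0.5  -0.12] turn -0.2
axis in tool mm [-27.4  24.6]
```

View pics/w2.png

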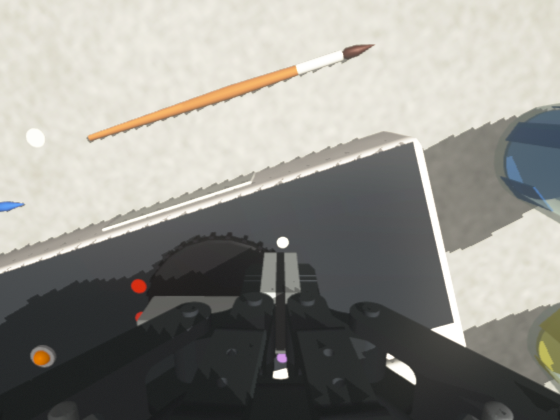

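```bash
python3 -m inch '[[[0,0.2,0],0,0],[[0,0.2,0],0,0],[[0,0.15,0],0,0],[[0.1,0.14,0],3,0],[[0.1,0.14,0],3,0],[[0.1,0.14,0],3,0],[[0.1,0.14,0],3,0],[[0,0,0],0,0],[[0,0,0],0,0],[[0,0,0],0,0]]'
cat > look.py <<'E'
from rel import *
import sys,cv2
from h import proj
rel(.5263,.0965,.079,58.9)
n=sys.argv[1]
ims=[]
p,d=bot.read_camera("top");c=bot.calibration("top");np.savez(n+".npz",p=p,d=d,**c)
a=cv2.resize(np.ascontiguousarray(p[190:260,210:310,::-1]),None,fx=5,fy=5,interpolation=cv2.INTER_CUBIC)
p,d=bot.read_camera("scene");np.savez(n+"s.npz",p=p,d=d,**bot.calibration("scene"))
b=cv2.resize(np.ascontiguousarray(p[170:250,210:330,::-1]),None,fx=5,fy=5,interpolation=cv2.INTER_CUBIC)
b=cv2.resize(b,(525,350))
b=b[:,:300*0+525]
cv2.imwrite(f"pics/{n}.png",np.hstack([cv2.resize(a,(400,280)),cv2.resize(b,(400,280))]))
E
python3 look.py l1
```

```text
time_s: 5.2
tool_pos: [0.528, 0.101, 0.0774]
tool_rot: [-0.006, 0.918, 0.395, -0.009]
contact_force: [-1.4, 0.5, 0.3]
gripper_width: 0.0005
t 5.2 pos [0.528  0.101  0.0774] yaw 46.58 tilt 1.26 F [-1.4  0.5  0.3] w 0.0005
shift cm, tool [-0.45  0.18 -0.15] turn -12.3
axis in tool mm [-24.8  27.4]
```

View pics/l1.png

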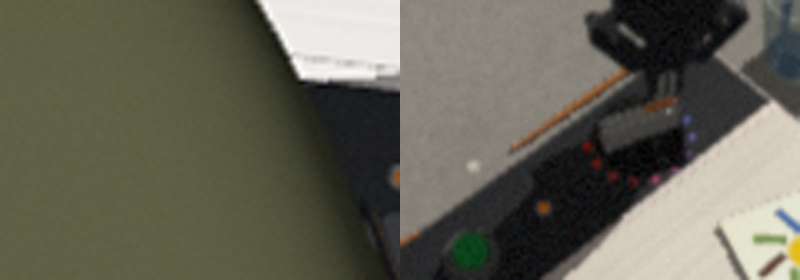

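```bash
python3 - <<'E'
from rel import *
import cv2
from h import *
p,d=bot.read_camera("wrist");cv2.imwrite("pics/w3.png",p[:,:,::-1])
c=bot.calibration("wrist"); np.savez("w3.npz",p=p,d=d,**c)
z=load("l1s");z0=load("scene0")
f=lambda z:cv2.resize(np.ascontiguousarray(z['p'][180:240,240:310,::-1]),None,fx=5,fy=5,interpolation=cv2.INTER_CUBIC)
cv2.imwrite("pics/cmp.png",np.hstack([f(z0),f(z)]))
E
```

```text
(no output)
```

View pics/w3.png

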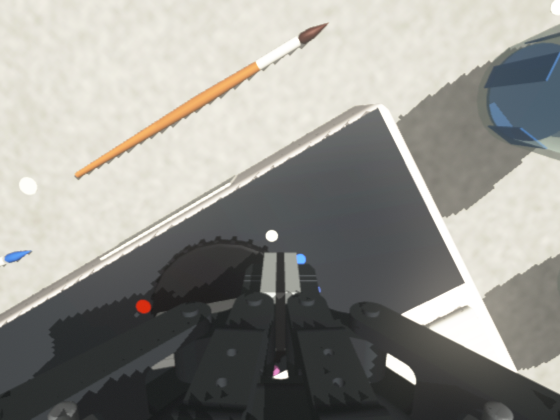

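View pics/cmp.png

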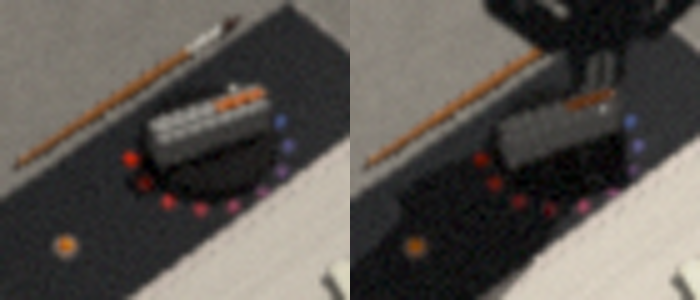

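The dial hasn't moved. The fingertip is touching the bar (TCP 20 mm from the mid-line), but steps this small don't build up enough force to break the click. I'll use larger steps.

```bash
python3 -m inch '[[[0.1,0.4,0],0,0],[[0.1,0.4,0],0,0],[[0.1,0.4,0],0,0],[[0,0,0],0,0],[[0,0,0],0,0],[[0,0,0],0,0],[[0,0,0],0,0],[[0,0,0],0,0],[[0,0,0],0,0],[[0,0,0],0,0]]'
cat > look.py <<'E'
from rel import *
import sys,cv2
rel(.5263,.0965,.079,58.9)
n=sys.argv[1]; o=bot.get_obs()
for th in (58.9,34.9,10.9,-13.1,-37.1):
    t=np.radians(th); r=(o['tool_pos'][:2]-[.5292,.0644])*1000
    print(th,"along",(r@[np.cos(t),np.sin(t)]).round(1),"left",(r@[-np.sin(t),np.cos(t)]).round(1))
p,d=bot.read_camera("scene");np.savez(n+"s.npz",p=p,d=d,**bot.calibration("scene"))
cv2.imwrite(f"pics/{n}.png",cv2.resize(np.ascontiguousarray(p[170:250,230:330,::-1]),None,fx=5,fy=5,interpolation=cv2.INTER_CUBIC))
E
python3 look.py l2
```

```text
time_s: 6.6
tool_pos: [0.531, 0.1001, 0.0771]
tool_rot: [-0.015, 0.918, 0.397, -0.014]
contact_force: [-0.9, 1.0, 1.1]
gripper_width: 0.0001
t 6.6 pos [0.531  0.1001 0.0771] yaw 46.8 tilt 2.34 F [-0.9  1.   1.1] w 0.0001
shift cm, tool [-0.59 -0.1  -0.17] turn -12.1
axis in tool mm [-26.2  26.1]
58.9 along 31.5 left 16.9
34.9 along 21.9 left 28.2
10.9 along 8.5 left 34.7
-13.1 along -6.3 left 35.2
-37.1 along -20.1 left 29.6
```

View pics/l2.png

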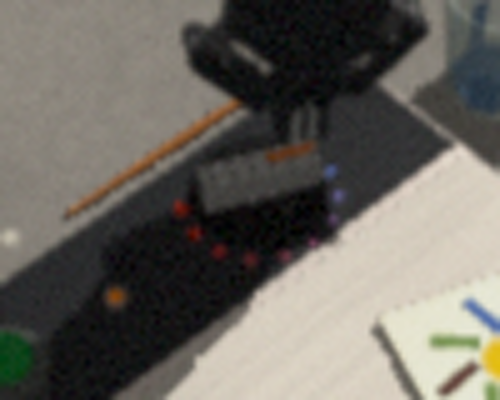

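```bash
python3 -m inch '[[[0.2,0.8,0],0,0],[[0,0,0],0,0],[[0,0,0],0,0],[[0,0,0],0,0],[[0,0,0],0,0],[[0,0,0],0,0],[[0,0,0],0,0],[[0,0,0],0,0],[[0,0,0],0,0],[[0,0,0],0,0]]'
python3 look.py l3; python3 -c "
from rel import *
q=bot.get_obs()['tool_rot'];print(Ro.from_quat([q[1],q[2],q[3],q[0]]).as_matrix().round(3)); print(bot.get_obs()['joints'])"
```

```text
time_s: 7.9
tool_pos: [0.538, 0.0961, 0.0767]
tool_rot: [-0.015, 0.918, 0.397, -0.014]
contact_force: [-0.8, 0.3, 0.6]
gripper_width: -0.0002
t 7.9 pos [0.538  0.0961 0.0767] yaw 46.81 tilt 2.36 F [-0.8  0.3  0.6] w -0.0002
shift cm, tool [-0.78 -0.89 -0.18] turn -12.1
axis in tool mm [-28.1  18.3]
58.9 along 31.7 left 8.8
34.9 along 25.4 left 21.0
10.9 along 14.7 left 29.5
-13.1 along 1.4 left 32.9
-37.1 along -12.1 left 30.6
[[ 0.684  0.728 -0.038]
 [ 0.729 -0.684  0.017]
 [-0.014 -0.039 -0.999]]
[ 0.16362557  0.42984661 -0.31224085  0.8631377   0.02246969  0.91729881]
```

View pics/l3.png

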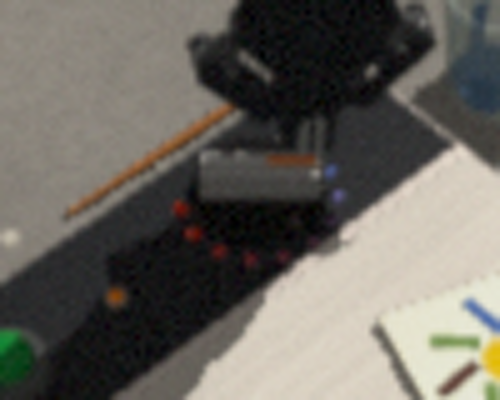

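```bash
python3 -m inch '[[[0.2,0.4,0],5,0],[[0,0,0],0,0],[[0,0,0],0,0],[[0,0,0],0,0],[[0,0,0],0,0],[[0,0,0],0,0],[[0,0,0],0,0],[[0,0,0],0,0],[[0,0,0],0,0],[[0,0,0],0,0]]'
python3 look.py l4
```

```text
time_s: 9.2
tool_pos: [0.5393, 0.0965, 0.0765]
tool_rot: [-0.017, 0.934, 0.356, -0.017]
contact_force: [-0.9, 1.8, 0.4]
gripper_width: -0.0002
t 9.2 pos [0.5393 0.0965 0.0765] yaw 41.73 tilt 2.75 F [-0.9  1.8  0.4] w -0.0002
shift cm, tool [-0.97 -0.87 -0.2 ] turn -17.2
axis in tool mm [-27.4  20.6]
58.9 along 32.7 left 8.0
34.9 along 26.6 left 20.6
10.9 along 15.9 left 29.6
-13.1 along 2.5 left 33.5
-37.1 along -11.3 left 31.7
```

View pics/l4.png

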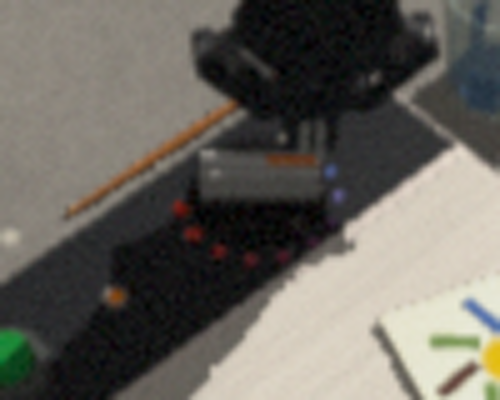

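```bash
cat > ang.py <<'E'
# bar angle from scene: overlay predicted top outline and fit orange line
import sys
from h import *
z=load(sys.argv[1]); ax=np.array([.5292,.0644])
p=np.ascontiguousarray(z['p']); hsv=cv2.cvtColor(p,cv2.COLOR_RGB2HSV)
c=proj(z,np.append(ax,.093)).astype(int)
m=cv2.inRange(hsv,(4,110,60),(16,255,255)); k=np.zeros_like(m); cv2.circle(k,tuple(int(v) for v in c),22,255,-1)
# restrict to points whose plane position is within 32mm
ys,xs=np.nonzero(m&k); P=np.array([at_z(z,u,v,.093)[:2] for u,v in zip(xs,ys)])-ax
ok=np.linalg.norm(P,axis=1)<.034; P=P[ok]
print(len(P)); d=P.mean(0); print("centroid r mm",np.linalg.norm(d)*1000,"world angle",np.degrees(np.arctan2(d[1],d[0])))
print("clicks turned",(58.9-np.degrees(np.arctan2(d[1],d[0])))/24)
E
for n in scene0 l1s l2s l3s l4s; do python3 ang.py $n; done
```

```text
22
centroid r mm 17.08601660859893 world angle 67.35970791598182
clicks turned -0.3524878298325757
21
centroid r mm 16.439973908273966 world angle 67.78811388574586
clicks turned -0.37033807857274414
18
centroid r mm 17.092793566117095 world angle 62.89841780525748
clicks turned -0.1666007418857284
18
centroid r mm 16.630378675001843 world angle 42.95506277122519
clicks turned 0.6643723845322839
19
centroid r mm 15.958739154662185 world angle 43.62958978552338
clicks turned 0.6362670922698591
```

My halfway reading was wrong. In the scene image the pointer has a constant offset from the camera calibration; relative to the start image it has turned 24.1°, so one click is done. I'll correct the fit for that offset and continue.

```bash
sed -i 's/ax=np.array(\[.5292,.0644\])/ax=np.array([.5292-.00215,.0644+.0013])/' ang.py; for n in scene0 l4s; do python3 ang.py $n; done
python3 -m inch '[[[-0.1,0.8,0],10,0],[[0,0,0],0,0],[[0,0,0],0,0],[[0,0,0],0,0],[[0,0,0],0,0],[[0,0,0],0,0],[[0,0,0],0,0],[[0,0,0],0,0],[[0,0,0],0,0],[[0,0,0],0,0]]'
python3 look.py l5;python3 ang.py l5s
```

```text
22
centroid r mm 16.897512761331928 world angle 58.90380600974364
clicks turned -0.00015858373931839273
19
centroid r mm 16.793875176475932 world angle 35.329085767014874
clicks turned 0.9821214263743802
time_s: 10.5
tool_pos: [0.5446, 0.0932, 0.0765]
tool_rot: [-0.019, 0.962, 0.272, -0.016]
contact_force: [0.3, -0.0, -0.1]
gripper_width: 0.0001
t 10.5 pos [0.5446 0.0932 0.0765] yaw 31.64 tilt 2.91 F [ 0.3 -0.  -0.1] w 0.0001
shift cm, tool [-1.39 -1.25 -0.16] turn -27.3
axis in tool mm [-26.7  20. ]
58.9 along 32.7 left 1.7
34.9 along 29.1 left 14.8
10.9 along 20.6 left 25.4
-13.1 along 8.5 left 31.6
-37.1 along -5.1 left 32.3
17
centroid r mm 16.813800987186085 world angle 10.944130905374259
clicks turned 1.9981612122760726
```

View pics/l5.png

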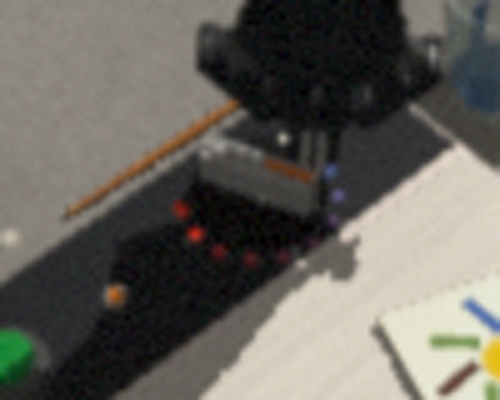

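The second click is done and there's a small gap to the bar again. I'll realign the tool with the bar, close the gap and push the third click.

```bash
python3 -m inch '[[[0.2,0,0],10,0],[[0.2,0,0],10,0],[[0,0,0],0,0],[[0,0.4,0],0,0],[[0,0,0],0,0],[[-0.1,0.8,0],0,0],[[0,0,0],0,0],[[0,0,0],0,0],[[0,0,0],0,0],[[0,0,0],0,0]]'
python3 look.py l6;python3 ang.py l6s
```

```text
time_s: 11.8
tool_pos: [0.5495, 0.0866, 0.0763]
tool_rot: [-0.022, 0.994, 0.101, -0.019]
contact_force: [-0.1, -0.7, 0.3]
gripper_width: 0.0001
t 11.8 pos [0.5495 0.0866 0.0763] yaw 11.63 tilt 3.32 F [-0.1 -0.7  0.3] w 0.0001
shift cm, tool [-2.08 -1.44 -0.13] turn -47.3
axis in tool mm [-21.8  21.3]
58.9 along 29.5 left -5.9
34.9 along 29.3 left 6.6
10.9 along 24.1 left 18.0
-13.1 along 14.7 left 26.2
-37.1 along 2.8 left 29.9
15
centroid r mm 18.08791392028296 world angle 2.2584651511556477
clicks turned 2.360063952035181
```

View pics/l6.png

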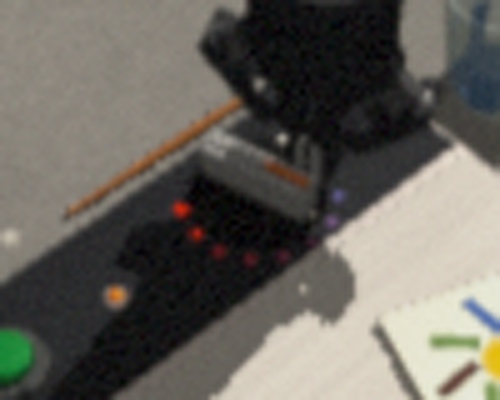

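```bash
python3 -m inch '[[[0,0.8,0],5,0],[[0,0,0],0,0],[[0,0,0],0,0],[[0,0,0],0,0],[[0,0,0],0,0],[[0,0,0],0,0],[[0,0,0],0,0],[[0,0,0],0,0],[[0,0,0],0,0],[[0,0,0],0,0]]'
python3 look.py l7;python3 ang.py l7s
```

```text
time_s: 13.1
tool_pos: [0.5522, 0.0811, 0.0764]
tool_rot: [-0.023, 0.998, 0.058, -0.019]
contact_force: [0.3, 0.2, 0.3]
gripper_width: -0.0001
t 13.1 pos [0.5522 0.0811 0.0764] yaw 6.65 tilt 3.43 F [0.3 0.2 0.3] w -0.0001
shift cm, tool [-2.4  -1.83 -0.09] turn -52.2
axis in tool mm [-22.1  17.7]
58.9 along 26.2 left -11.1
34.9 along 28.4 left 0.5
10.9 along 25.8 left 12.1
-13.1 along 18.6 left 21.5
-37.1 along 8.3 left 27.2
18
centroid r mm 17.842930513859574 world angle -13.907303930487817
clicks turned 3.033637663770326
```

View pics/l7.png

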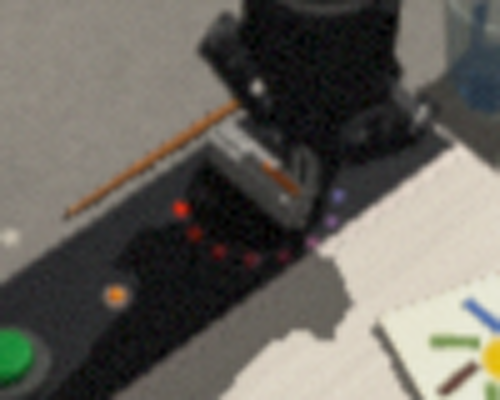

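```bash
python3 -m inch '[[[0.3,0.05,0],7,0],[[0.3,0,0],7,0],[[0.1,0,0],6,0],[[0,0,0],0,0],[[0,0,0],0,0],[[-0.1,0.8,0],0,0],[[0,0,0],0,0],[[0,0,0],0,0],[[0,0,0],0,0],[[0,0,0],0,0]]'
python3 look.py l8;python3 ang.py l8s
```

```text
time_s: 14.4
tool_pos: [0.5574, 0.0753, 0.0761]
tool_rot: [-0.023, 0.992, -0.119, -0.022]
contact_force: [0.3, 0.4, -0.1]
gripper_width: 0.0004
t 14.4 pos [0.5574 0.0753 0.0761] yaw -13.59 tilt 3.61 F [ 0.3  0.4 -0.1] w 0.0004
shift cm, tool [-3.54 -1.34 -0.06] turn -72.5
axis in tool mm [-21.2  20.3]
58.9 along 23.9 left -18.6
34.9 along 29.4 left -7.3
10.9 along 29.8 left 5.3
-13.1 along 25.1 left 17.0
-37.1 along 16.0 left 25.7
16
centroid r mm 16.864054866203603 world angle -30.09285166832255
clicks turned 3.708035486180106
```

View pics/l8.png

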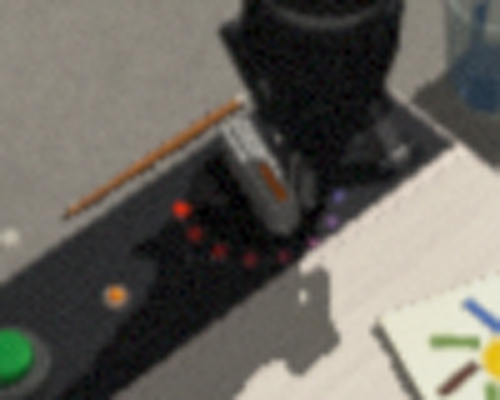

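The bar appears to have snapped to the fourth click, with the finger standing clear of it. I'll back off and lift before checking from above.

```bash
python3 -m inch '[[[0,-0.4,0],0,0],[[0,-0.3,0],0,0],[[0,0,-1],0,0],[[0,0,-2],0,0],[[0,0,-2],0,0],[[0,0,-2],0,0],[[-2,1,-2],0,0],[[-4,2,0],0,0],[[-5,3,0],0,0],[[0,0,0],0,0]]'
python3 look.py l9;python3 ang.py l9s; python3 - <<'E'
from rel import *
import cv2
p,d=bot.read_camera("top");np.savez("t2.npz",p=p,d=d,**bot.calibration("top"))
cv2.imwrite("pics/t2.png",cv2.resize(np.ascontiguousarray(p[195:265,205:395,::-1]),None,fx=4,fy=4,interpolation=cv2.INTER_CUBIC))
rel(.4906,-.1012,.1,-37)
E
```

```text
time_s: 15.7
tool_pos: [0.4392, 0.0449, 0.1759]
tool_rot: [-0.023, 0.993, -0.118, -0.02]
contact_force: [0.6, -0.2, -0.0]
gripper_width: -0.0003
t 15.7 pos [0.4392 0.0449 0.1759] yaw -13.51 tilt 3.48 F [ 0.6 -0.2 -0. ] w -0.0003
shift cm, tool [ 7.7  -6.68  9.63] turn -72.4
axis in tool mm [ 90.9 -33.1]
58.9 along -63.2 left 67.0
34.9 along -85.0 left 35.5
10.9 along -92.1 left -2.2
-13.1 along -83.2 left -39.4
-37.1 along -60.0 left -69.9
17
centroid r mm 16.49109845850088 world angle -29.544405439399373
clicks turned 3.685183559974974
t 15.8 pos [0.4452 0.0457 0.177 ] yaw -13.47 tilt 3.29 F [ 1.6  0.5 -0.1] w -0.0002
shift cm, tool [ 8.13 13.53  6.82] turn 23.5
axis in tool mm [ 84.1 -30.3]
```

View pics/l9.png

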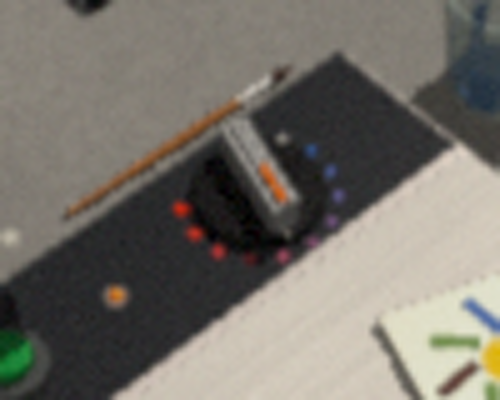

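View pics/t2.png

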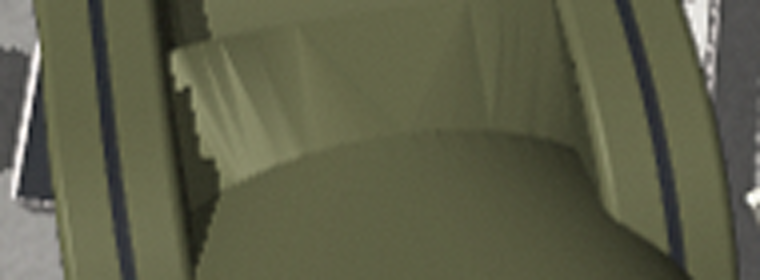

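```bash
python3 - <<'E'
from h import *
outs=[]
def draw(n,ths):
    z=load(n); ax=np.array([.5292-.00215,.0644+.0013]); 
    S=8
    im=cv2.resize(np.ascontiguousarray(z['p'][180:240,240:310,::-1]),None,fx=S,fy=S,interpolation=cv2.INTER_CUBIC)
    for th,col in ths:
        t=np.radians(th); e=np.array([np.cos(t),np.sin(t)]); nn=np.array([-e[1],e[0]])
        q=[proj(z,np.append(ax+a*e+b*nn,.091)) for a,b in [(.032,.008),(.032,-.008),(-.032,-.008),(-.032,.008)]]
        q=np.array([((u-[240,180])+.5)*S for u in q]).astype(np.int32)
        cv2.polylines(im,[q],True,col,1)
    return im
a=draw("scene0",[(58.9,(0,255,0))]); b=draw("l9s",[(-37.1,(0,255,0)),(-13.1,(0,0,255))])
im=np.hstack([a,b]);cv2.imwrite("pics/ov.png",cv2.resize(im,None,fx=.7,fy=.7))
# hue centroid expected for several angles not needed
E
```

```text
(no output)
```

View pics/ov.png

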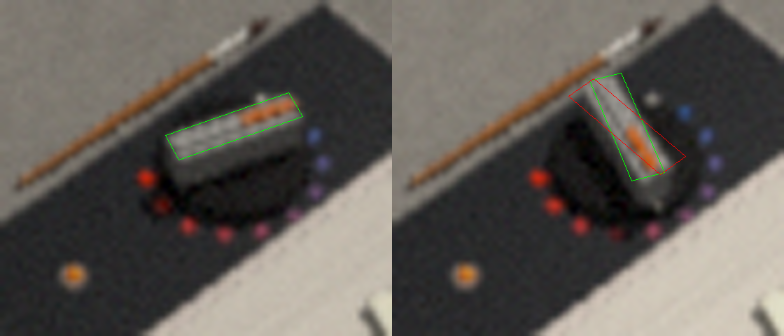

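```bash
python3 - <<'E'
from rel import *
import cv2
c=bot.calibration("wrist")
p,d=bot.read_camera("wrist");cv2.imwrite("pics/w4.png",p[:,:,::-1]);np.savez("w4.npz",p=p,d=d,**c)
print(c['T'][:3,3], c['T'][:3,2])
E
```

```text
[0.46464879 0.10711739 0.32309928] [-0.09155563 -0.21722374 -0.97181861]
```

View pics/w4.png

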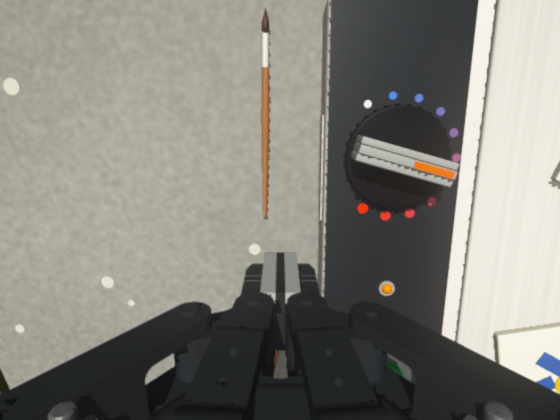

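In the wrist view the pointer end is at (455,175), covering dot 6. Dot 5 (456,157) and dot 7 (432,202) are visible either side. Next, a numeric check.

```bash
python3 - <<'E'
from h import *
z=load("w4")
hsv=cv2.cvtColor(np.ascontiguousarray(z['p']),cv2.COLOR_RGB2HSV)
m=cv2.inRange(hsv,(8,150,120),(20,255,255)); m[:150]=0;m[195:]=0;m[:,:400]=0;m[:,470:]=0
ys,xs=np.nonzero(m);P=np.array([at_z(z,u,v,.093)[:2] for u,v in zip(xs,ys)],np.float32)
vx,vy,x,y=cv2.fitLine(P,cv2.DIST_L2,0,.01,.01).ravel(); print(len(P),"dir",np.degrees(np.arctan2(vy,vx)),"mean",P.mean(0))
g=at_z(z,354,147,.0925),at_z(z,455,175,.0925);e=(g[1]-g[0]);print("bar end-to-end deg",np.degrees(np.arctan2(e[1],e[0])),np.linalg.norm(e),"centre",(g[0]+g[1])/2)
for u,v in [(368,104),(456,157),(432,202)]: r=at_z(z,u,v,.0625)[:2]-[.5292,.0644];print(np.linalg.norm(r),np.degrees(np.arctan2(r[1],r[0])))
E
python3 -c "
from rel import *
rel(.4906,-.1012,.1,-13)"
```

```text
282 dir -29.054428 mean [0.54330486 0.05785437]
bar end-to-end deg -28.585390041889376 0.06646938002961987 centre [0.52655246 0.06734428 0.0925    ]
0.04422047144297179 106.78560751574906
0.04136821357210201 -10.592001031715844
0.041302654905864794 -61.20929420866928
t 15.85 pos [0.4463 0.0459 0.177 ] yaw -13.46 tilt 3.28 F [-1.3 -0.1 -0.1] w 0.0
shift cm, tool [ 8.01 13.58  6.82] turn -0.5
axis in tool mm [ 83.  -29.8]
```

```bash
cat > dialfit.py <<'E'
# fit dial axis xy + strip yaw from visible dots, then bar angle (orange line) relative to it
import sys
from h import *
from scipy.optimize import least_squares
def run(n,dots,box):
    z=load(n)
    Q=np.array([at_z(z,u,v,.0625)[:2] for u,v in dots.values()]);k=np.array(list(dots))
    def f(p):
        t=np.radians(p[2]+120-24*k); return ((Q-p[:2]-.042*np.c_[np.cos(t),np.sin(t)])*1000).ravel()
    s=least_squares(f,[.5292,.0644,-13.1]);print("axis,yaw",s.x.round(4),"rms mm",np.sqrt(np.mean(s.fun**2)).round(2))
    hsv=cv2.cvtColor(np.ascontiguousarray(z['p']),cv2.COLOR_RGB2HSV); m=cv2.inRange(hsv,(8,150,120),(20,255,255))
    K=np.zeros_like(m);K[box[1]:box[3],box[0]:box[2]]=255; ys,xs=np.nonzero(m&K)
    P=np.array([at_z(z,u,v,.093)[:2] for u,v in zip(xs,ys)],np.float32)
    vx,vy,x,y=cv2.fitLine(P,cv2.DIST_L2,0,.01,.01).ravel(); a=np.degrees(np.arctan2(vy,vx))
    d=P.mean(0)-s.x[:2]; b=np.degrees(np.arctan2(d[1],d[0]))
    for nm,x in (("line",a),("centroid",b)): print(nm,"own deg",x-s.x[2],"q",(120-(x-s.x[2])),"click",(120-(x-s.x[2]))/24, "mark moved mm",60*np.sin(np.radians((120-(x-s.x[2])-48)/2)))
if __name__=="__main__":
    run("w4",{0:(368,104),1:(393,96),2:(419,98),3:(441,111),4:(453,132),5:(456,157),7:(432,202),8:(410,213),9:(386,216),10:(363,209)},(400,150,470,195))
E
python3 dialfit.py
```

```text
axis,yaw [  0.5288   0.0658 -12.8548] rms mm 0.53
line own deg -16.19964343995048 q 136.19964343995048 click 5.67498514333127 mark moved mm 41.75463372517459
centroid own deg -15.990588745985214 q 135.9905887459852 click 5.666274531082717 mark moved mm 41.675957381080096
```

The dial is past the fourth click's threshold but rests about a third of a click short (click 5.67, mark moved 41.7 mm, lower limit 41.5). I'll nudge it gently to the click centre, from the same side.

```bash
python3 -c "
from rel import *
rel(.5678,.0732,.12,-37.1)"
```

```text
t 15.85 pos [0.4463 0.0459 0.177 ] yaw -13.46 tilt 3.28 F [-1.3 -0.1 -0.1] w 0.0
shift cm, tool [11.39 -5.25  5.5 ] turn 23.6
axis in tool mm [ 83.  -29.8]
```

```bash
python3 -m inch '[[[2.25,-1.05,0],0,0],[[2.25,-1.05,0],0,0],[[2.25,-1.05,0],0,0],[[2.25,-1.05,0],0,0],[[2,-1,0],0,0],[[0,0,1],8,0],[[0,0,2],8,0],[[0,0,2],7.5,0],[[0,0,0],0,0],[[0,0,0],0,0]]'
python3 -c "
from rel import *
rel(.5678,.0732,.0775,-37.1)"
```

```text
time_s: 17.1
tool_pos: [0.5886, 0.079, 0.1255]
tool_rot: [-0.023, 0.947, -0.32, -0.013]
contact_force: [0.0, 1.0, 0.1]
gripper_width: 0.0002
t 17.1 pos [0.5886 0.079  0.1255] yaw -37.28 tilt 3.05 F [0.  1.  0.1] w 0.0002
shift cm, tool [-1.11  1.89  4.79] turn -0.2
axis in tool mm [-33.4  52.1]
```

```bash
python3 -m inch '[[[-0.4,0.7,0],0,0],[[-0.4,0.7,0],0,0],[[-0.2,0.4,0],0,0],[[0,0,0],0,0],[[0,0,1.3],0,0],[[0,0,1.3],0,0],[[0,0,1.2],0,0],[[0,0,0.7],0,0],[[0,0,0],0,0],[[0,0,0],0,0]]'
python3 look.py m1; python3 ang.py m1s
```

```text
time_s: 18.35
tool_pos: [0.5689, 0.0728, 0.0784]
tool_rot: [-0.024, 0.948, -0.319, -0.012]
contact_force: [0.3, -0.4, -0.3]
gripper_width: 0.0001
t 18.35 pos [0.5689 0.0728 0.0784] yaw -37.14 tilt 3.04 F [ 0.3 -0.4 -0.3] w 0.0001
shift cm, tool [-4.83  0.68  0.1 ] turn -96.0
axis in tool mm [-23.6  33.5]
58.9 along 27.7 left -29.7
34.9 along 37.4 left -15.9
10.9 along 40.6 left 0.7
-13.1 along 36.8 left 17.1
-37.1 along 26.6 left 30.6
15
centroid r mm 17.5654501473884 world angle -30.475726682967302
clicks turned 3.723988611790304
```

View pics/m1.png

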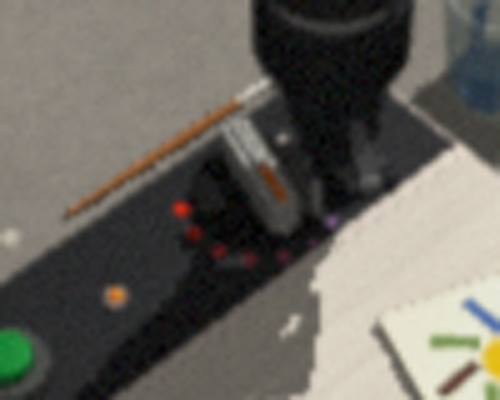

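```bash
python3 -m inch '[[[0,0.4,0],0,0],[[0,0.3,0],0,0],[[0,0,0],0,0],[[0,0.3,0],0,0],[[0,0,0],0,0],[[0,0,0],0,0],[[0,0,0],0,0],[[0,0,0],0,0],[[0,0,0],0,0],[[0,0,0],0,0]]'
python3 look.py m2; python3 ang.py m2s
```

```text
time_s: 19.65
tool_pos: [0.5634, 0.0642, 0.0793]
tool_rot: [-0.024, 0.947, -0.319, -0.011]
contact_force: [-1.4, 0.1, 0.1]
gripper_width: 0.0003
t 19.65 pos [0.5634 0.0642 0.0793] yaw -37.14 tilt 3.04 F [-1.4  0.1  0.1] w 0.0003
shift cm, tool [-4.9  -0.33  0.22] turn -96.0
axis in tool mm [-24.4  23.6]
58.9 along 17.5 left -29.3
34.9 along 27.9 left -19.7
10.9 along 33.5 left -6.6
-13.1 along 33.3 left 7.6
-37.1 along 27.3 left 20.5
16
centroid r mm 17.710966658058073 world angle -38.15915801237702
clicks turned 4.044131583849043
```

View pics/m2.png

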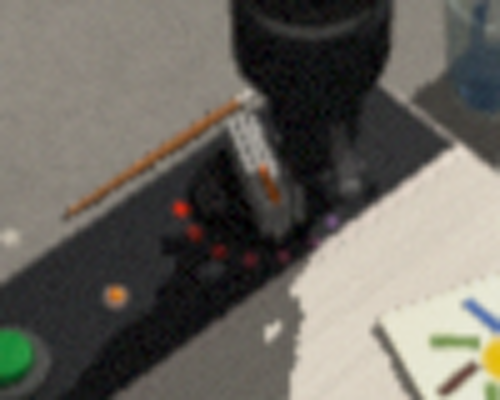

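```bash
python3 -m inch '[[[0,-0.5,0],0,0],[[0,-0.3,0],0,0],[[0,0,-1.5],0,0],[[0,0,-2.5],0,0],[[0,0,-3],0,0],[[-2.7,2.8,-2],0,0],[[-2.7,2.8,0],0,0],[[-2.7,2.8,0],-8,0],[[0,0,0],-8,0],[[0,0,0],-8,0]]'
python3 - <<'E'
from rel import *
import cv2
rel(.4906,-.1012,.1,-13)
c=bot.calibration("wrist")
p,d=bot.read_camera("wrist");cv2.imwrite("pics/w5.png",p[:,:,::-1]);np.savez("w5.npz",p=p,d=d,**c)
E
```

```text
time_s: 20.95
tool_pos: [0.4528, 0.0478, 0.1798]
tool_rot: [-0.027, 0.994, -0.108, -0.001]
contact_force: [-1.0, -0.1, -0.0]
gripper_width: -0.0001
t 20.95 pos [0.4528 0.0478 0.1798] yaw -12.37 tilt 3.04 F [-1.  -0.1 -0. ] w -0.0001
shift cm, tool [ 6.95 14.14  7.2 ] turn 0.6
axis in tool mm [ 72.5 -23.1]
```

View pics/w5.png

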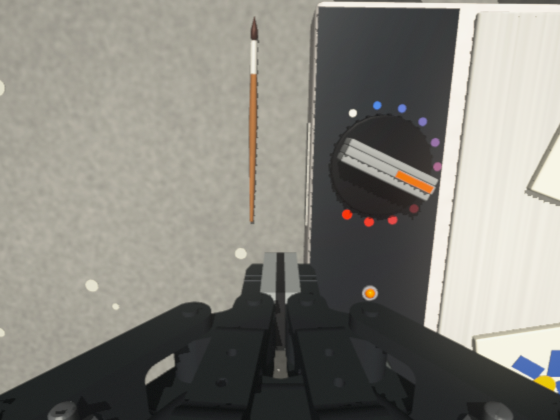

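```bash
python3 - <<'E'
from dialfit import run
run("w5",{0:(353,113),1:(377,105),2:(402,108),3:(423,121),4:(435,142),5:(438,167),7:(413,209),8:(392,220),9:(369,222),10:(347,214)},(390,165,442,200))
E
```

```text
axis,yaw [  0.5287   0.066  -13.3337] rms mm 0.59
line own deg -24.112435828136164 q 144.11243582813617 click 6.0046848261723405 mark moved mm 44.628060622108386
centroid own deg -24.199403726199307 q 144.1994037261993 click 6.008308488591638 mark moved mm 44.65848427044327
```

The dial is now on click 6.00 (mark moved 44.6 mm, which matches 96°). On to the button.

```bash
python3 -m inch '[[[1.3,2.7,0],0,0],[[1.3,2.7,0],0,0],[[1.3,2.7,0],0,0],[[1.3,2.7,0],0,0],[[1.3,2.5,0],0,0],[[0,0,2],0,0],[[0,0,2],0,0],[[0,0,2],0,0],[[0,0,0],0,0],[[0,0,0],0,0]]'
python3 - <<'E'
from rel import *
import cv2
rel(.4906,-.1012,.084,-13)
p,d=bot.read_camera("wrist");cv2.imwrite("pics/w6.png",p[:,:,::-1])
E
```

```text
time_s: 22.25
tool_pos: [0.4949, -0.0989, 0.1206]
tool_rot: [-0.026, 0.993, -0.116, 0.005]
contact_force: [0.2, -0.3, 0.3]
gripper_width: 0.0001
t 22.25 pos [ 0.4949 -0.0989  0.1206] yaw -13.28 tilt 3.04 F [ 0.2 -0.3  0.3] w 0.0001
shift cm, tool [-0.38  0.51  3.63] turn -0.3
axis in tool mm [  -4.7 -160.2]
```

View pics/w6.png

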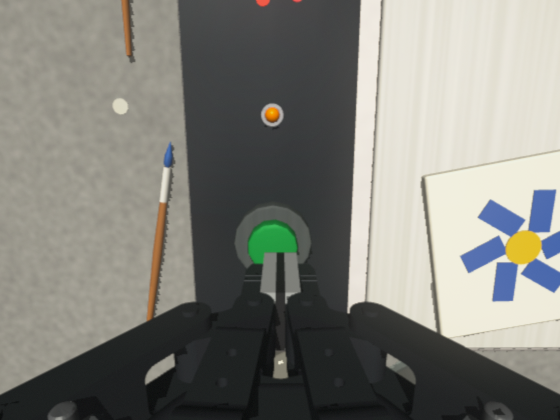

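```bash
python3 -m inch '[[[-0.2,0.25,1],0,0],[[-0.2,0.25,1],0,0],[[0,0,1],0,0],[[0,0,0],0,0],[[0,0,0],0,0],[[0,0,0.7],0,0],[[0,0,0.7],0,0],[[0,0,0.8],0,0],[[0,0,0.8],0,0],[[0,0,0.8],0,0]]'
python3 - <<'E'
from rel import *
import cv2
rel(.4906,-.1012,.074,-13)
p,d=bot.read_camera("wrist");cv2.imwrite("pics/w7.png",p[:,:,::-1])
rel(.4906,-.1012,.074,-13)
E
```

```text
time_s: 23.55
tool_pos: [0.4919, -0.1016, 0.0769]
tool_rot: [-0.024, 0.993, -0.117, 0.013]
contact_force: [-22.9, 1.7, 67.9]
gripper_width: 0.0001
t 23.55 pos [ 0.4919 -0.1016  0.0769] yaw -13.42 tilt 3.09 F [-22.9   1.7  67.9] w 0.0001
shift cm, tool [-0.15  0.    0.29] turn -0.4
axis in tool mm [  -3.8 -166.1]
t 23.6 pos [ 0.492  -0.1016  0.0769] yaw -13.42 tilt 3.09 F [-22.    1.6  69. ] w -0.0
shift cm, tool [-0.15  0.    0.28] turn -0.4
axis in tool mm [  -3.8 -166.1]
```

View pics/w7.png

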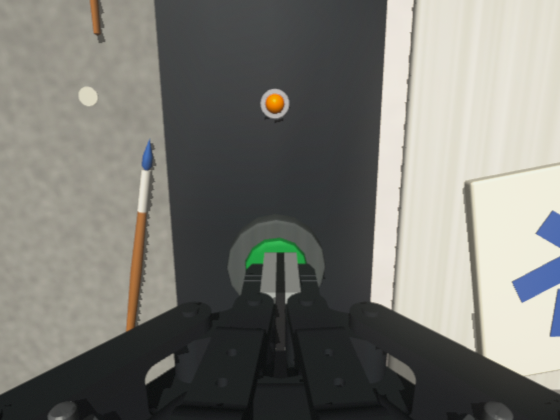

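Force is 69 N upward with the TCP at z = 0.077, so something has bottomed out. I'll check from the wrist depth whether the green cap is really down.

```bash
python3 - <<'E'
from rel import *
from h import *
c=bot.calibration("wrist");p,d=bot.read_camera("wrist");np.savez("w7.npz",p=p,d=d,**c)
z=load("w7")
for nm,u,v in [("green",276,246),("green",254,257),("green",296,246),("collar",276,230),("collar",238,255),("strip",200,200),("strip",350,200),("finger",272,262)]: print(nm,at_d(z,u,v).round(4))
z=load("scene0"); 
c=bot.calibration("scene");p,d=bot.read_camera("scene");np.savez("s7.npz",p=p,d=d,**c)
cv2.imwrite("pics/s7.png",cv2.resize(np.ascontiguousarray(p[200:280,180:300,::-1]),None,fx=5,fy=5,interpolation=cv2.INTER_CUBIC))
E
```

```text
green [ 0.4922 -0.0885  0.078 ]
green [ 0.4818 -0.0912  0.0776]
green [ 0.5004 -0.0914  0.0754]
collar [ 0.4936 -0.0824  0.0751]
collar [ 0.4747 -0.0899  0.0741]
strip [ 0.4628 -0.0641  0.0629]
strip [ 0.529  -0.0801  0.0631]
finger [ 0.4901 -0.0897  0.0921]
```

View pics/s7.png

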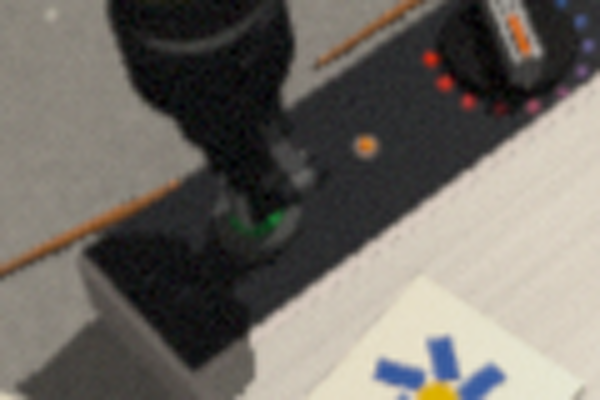

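```bash
python3 - <<'E'
from h import *
z=load("w7");d=z['d'];p=np.ascontiguousarray(z['p'])
f=210/np.tan(np.radians(z['fovy'])/2);U,V=np.meshgrid(np.arange(560),np.arange(420))
W=(np.stack([(U-z['cx'])/f*d,(V-z['cy'])/f*d,d,np.ones_like(d)],-1)@z['T'].T)[...,:3]
hsv=cv2.cvtColor(p,cv2.COLOR_RGB2HSV);g=cv2.inRange(hsv,(50,120,40),(80,255,255));g[:230]=0;g[275:]=0;g[:,:240]=0;g[:,310:]=0
ge=cv2.erode(g,np.ones((3,3)))
for m in (g,ge): k=(m>0);print("green",k.sum(),np.median(W[k][:,2]),W[k][:,2].mean(),np.percentile(W[k][:,2],[10,90]))
ys,xs=np.nonzero(g);print(xs.min(),xs.max(),ys.min(),ys.max())
# collar: annulus
r=np.hypot(W[...,0]-.4906,W[...,1]+.1005);k=(r>.017)&(r<.0205)&(W[...,1]>-.095)&(W[...,2]<.08)
print("collar",k.sum(),np.median(W[k][:,2]))
k=(r>.03)&(r<.04)&(W[...,1]>-.095)&(W[...,2]<.08)&(W[...,2]>.05);print("strip",k.sum(),np.median(W[k][:,2]))
cv2.imwrite("pics/w7z.png",cv2.resize(p[200:300,200:360,::-1],None,fx=5,fy=5,interpolation=cv2.INTER_CUBIC))
E
```

```text
green 821 0.07741889438212932 0.07762913512553549 [0.07612301 0.07845414]
green 617 0.07747011566752615 0.07769179231137191 [0.07659379 0.07835805]
246 305 238 268
collar 855 0.07467173221210802
strip 4596 0.0630361614215852
```

View pics/w7z.png

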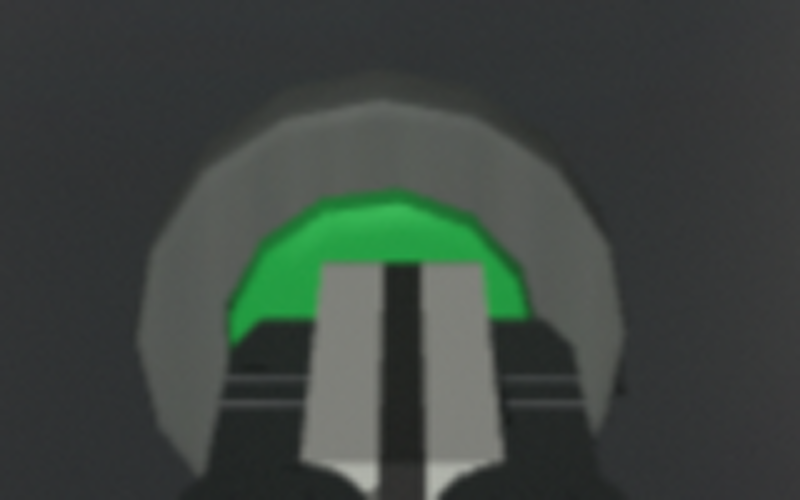

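Depth puts the green cap about 2.7 mm above the collar, so it might be only partly pressed. I'll release it and measure the cap when up, to compare.

```bash
python3 -m inch '[[[0,0,-0.5],0,0],[[0,0,-1],0,0],[[0,0,-1],0,0],[[0,0,-1],0,0],[[0,0,0],0,0],[[0,0,0],0,0],[[0,0,0],0,0],[[0,0,0],0,0],[[0,0,0],0,0],[[0,0,0],0,0]]'
cat > btn.py <<'E'
import sys
from rel import *
from h import *
c=bot.calibration("wrist");p,d=bot.read_camera("wrist");n=sys.argv[1];np.savez(n+".npz",p=p,d=d,**c)
z=load(n);d=z['d'];p=np.ascontiguousarray(z['p'])
f=210/np.tan(np.radians(z['fovy'])/2);U,V=np.meshgrid(np.arange(560),np.arange(420))
W=(np.stack([(U-z['cx'])/f*d,(V-z['cy'])/f*d,d,np.ones_like(d)],-1)@z['T'].T)[...,:3]
hsv=cv2.cvtColor(p,cv2.COLOR_RGB2HSV);g=cv2.inRange(hsv,(50,120,40),(80,255,255));r=np.hypot(W[...,0]-.4906,W[...,1]+.1005)
k=(cv2.erode(g,np.ones((3,3)))>0)&(r<.015);print("green",k.sum(),W[k].mean(0),np.percentile(W[k][:,2],[10,90]))
k=(r>.017)&(r<.0205)&(W[...,1]>-.095)&(W[...,2]<.08)
print("collar",k.sum(),np.median(W[k][:,2]))
k=(r>.03)&(r<.04)&(W[...,1]>-.095)&(W[...,2]<.08)&(W[...,2]>.05);print("strip",k.sum(),np.median(W[k][:,2]))
cv2.imwrite(f"pics/{n}.png",p[:,:,::-1])
rel(.4906,-.1012,.0885,-13)
E
python3 btn.py w8
```

```text
time_s: 24.95
tool_pos: [0.4905, -0.1029, 0.1139]
tool_rot: [-0.024, 0.993, -0.116, 0.013]
contact_force: [-0.2, -0.1, -0.4]
gripper_width: -0.0001
green 1475 [ 0.49028678 -0.09534282  0.08349053] [0.08257263 0.08442911]
collar 578 0.07466931490923054
strip 3121 0.06300348724287802
t 25.0 pos [ 0.4905 -0.1029  0.1139] yaw -13.41 tilt 3.12 F [-0.2  0.7 -0. ] w 0.0001
shift cm, tool [-0.08 -0.04  2.54] turn -0.4
axis in tool mm [  -3.4 -165.8]
```

View pics/w8.png

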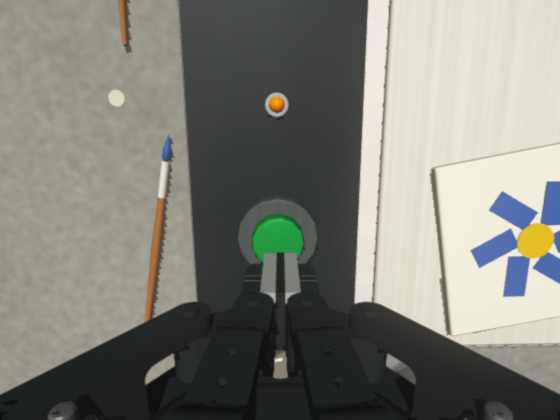

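Up, the cap measures 83.5 mm; pressed it measured 77.6 mm. That ≥5 mm difference means the press did bottom out (69 N, cap proud of nominal), and the button has sprung back. I'll retreat to the viewing pose and check the dial once more.

```bash
python3 -m inch '[[[0,0,-2],0,0],[[0,0,-2],0,0],[[0,0,-2],0,0],[[-1.3,-2.7,0],0,0],[[-1.3,-2.7,0],0,0],[[-1.3,-2.7,0],0,0],[[-1.3,-2.7,0],0,0],[[-1.3,-2.5,0],0,0],[[0,0,0],0,0],[[0,0,0],0,0]]'
python3 - <<'E'
from rel import *
import cv2
rel(.4906,-.1012,.1,-13)
c=bot.calibration("wrist")
p,d=bot.read_camera("wrist");cv2.imwrite("pics/w9.png",p[:,:,::-1]);np.savez("w9.npz",p=p,d=d,**c)
p,d=bot.read_camera("scene");cv2.imwrite("pics/s9.png",p[:,:,::-1]);np.savez("s9.npz",p=p,d=d,**bot.calibration("scene"))
E
python3 ang.py s9
```

```text
time_s: 26.25
tool_pos: [0.456, 0.042, 0.1819]
tool_rot: [-0.024, 0.993, -0.117, 0.014]
contact_force: [0.4, -0.2, 0.5]
gripper_width: 0.0001
t 26.25 pos [0.456  0.042  0.1819] yaw -13.5 tilt 3.19 F [ 0.4 -0.2  0.5] w 0.0001
shift cm, tool [ 6.51 13.52  7.66] turn -0.5
axis in tool mm [ 61.7 -29.5]
17
centroid r mm 18.283485854922812 world angle -37.39632654094354
clicks turned 4.0123469392059805
```

View pics/w9.png

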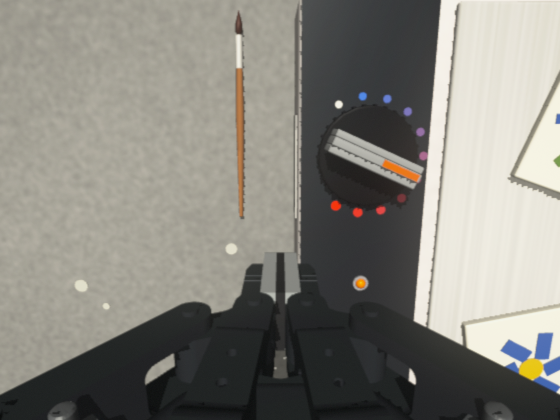

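View pics/s9.png

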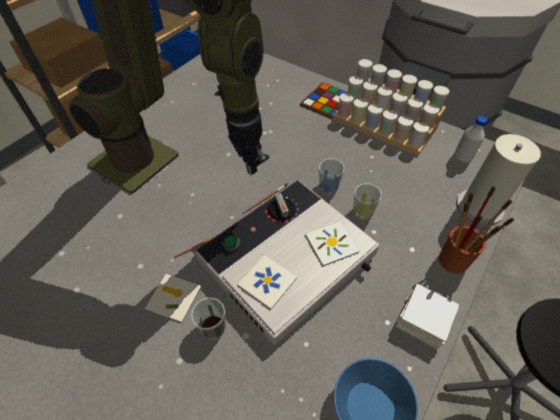

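The dial reads 4.01 clicks, the button is up, the other items are in their original places, and the arm is clear. I'm handing in.

```bash
python3 -c "
from rig import bot
print(bot.close_job())"
```

```text
the job is handed in; nothing more can be done
None
```

I turned the dial clockwise four clicks with the closed fingertips pushing on one side of the bar, then pressed the green button fully down and let it spring back. I handed the job in at about 26 s of the 69 s allowed. No verdict was reported.

- **Dial:** after the fourth click the dial sat about a third of a click short. The mark had moved 41.7 mm, against a lower limit of 41.5 mm, so I nudged it forward from the same side. After the nudge the wrist camera read click 6.00 from a start of click 2, with the mark moved 44.6 mm. After the button press, the scene camera read 4.01 clicks turned.
- **Button:** I pressed until it bottomed out at about 69 N, far above the 5 N it needs. The cap measured 77.6 mm high pressed and 83.5 mm after release, a change of at least the full 5 mm travel. Both heights are 3 to 4 mm above the nominal values, so I relied on the difference and the force.
- **Other items:** the tiles, glasses and brushes look unmoved in the last picture. I compared them by eye and did not measure them. The arm ended about 10 cm clear of everything.
- **Tool tilt:** the gripper drifted to about 3° of tilt during the pushes, and the moves available could not correct it.

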